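# Take up the focus brake of a microscope drive through its slot

### The arm

A 6-joint arm with a two-finger parallel gripper is mounted at the origin on the work surface. World frame = base frame: x ahead of the robot, y to its left, z up, the work surface at z = 0. Lengths are in m, angles in rad, forces in N, time in s.
With the tool pointing down it reaches from about 0.2 to 0.875 m from the base axis. Payload 3.4 kg.
Tool frame: the origin (TCP) lies between the finger pads; the fingertips stand 22 mm ahead of it and the grasp point (between the pads) lies 3 mm ahead of it; z points along the fingers, x is the direction in which the jaws open and shut, and the axes are right-handed (so a half turn about z gives the same grasp; the last joint's range is limited). The gripper opens to 94 mm and grips with 3 to 60 N. Pads are 16 mm wide; open, the fingers measure 119 mm over their backs; the gripper's body (75 mm by 177 mm) begins 78 mm behind the grasp point.
Start: joints at [1.219, 0.276, 1.505, -0, 1.361, -0.121], TCP at [0.132, 0.56, 0.227] pointing down, gripper open.
Joint ranges: [-2.89, 2.89], [-0.75, 2.08], [0.22, 2.7], [-1.18, 4.32], [0.11, 2.71], [-2.7, 2.7]. Speed limits (rad/s): [2.57, 2.57, 3.14, 3.14, 3.14, 3.14].

### API

Orientations are given as a rotation vector (axis times angle).
In Python, from cell import bot, eyes gives the robot as it stands.
- The arm moves only by the tool send_rows, never from a script. Its argument "series" is one flat list of numbers, 5 for each row, row after row: the closure, from -1 (fully open) to 1 (shut), so that 0 is half open, then the shift along the tool's x, y, z in mm, then the turn about the tool's z in rad. In form: [hand, x, y, z, twist, hand, x, y, z, twist, ...]. A call has 1 to 12 rows; each row is the pose to reach, as a shift and turn from the pose commanded when the call began, along the tool's axes at that moment; what a row does not reach only later rows make up. A row lasts 1/8 s, in which the tool goes at most 62.5 mm and 10.7 degrees, less where a joint would pass 70% of its speed; a pose out of reach is approached as far as the arm can. A call with a gripper value outside its range is refused whole. The fingers move at their own pace and stop on an object; "grip_force" is the grip in N (left out, the last holds). Time passes only in rows, so rows that repeat a pose let the fingers close. It gives the time, the measured TCP pose, the force and the opening at its end, in the units of the state.
- bot.get_state(): the state, without advancing time (a new reading comes with each control period).
- eyes.get_image(name): name is "scene" or "top"; returns the picture (400x640x3 uint8, red, green, blue); there is no depth.
- eyes.camera_model(name): a dict with "fx", "fy", "cx", "cy" (pixels), "k1" (the pictures are not rectified: a ray, as slopes to the right and down, at radius r is drawn at 1 + k1 r^2 times it, then the intrinsics apply), "xyz" and "rotation" of the camera in the world. Camera axes: x right, y down, z forward; pixel columns grow to the right and rows downward; lengths in m; the calibration is good to about 2 mm. A picture is of the moment at which its call begins. camera_model takes no time and is no camera call.
- bot.hand_in(): hands the job in, once; it reports no verdict.
The state is a dict: "time_s": time; "q": joint angles; "joint_velocities": joint speeds; "effort": joint torques, N m; "position": TCP position; "orientation": TCP orientation; "ft_force": force on the tool from outside, world axes, zero at the start; "torque": the same for the moment, N m; "finger_gap": finger opening in m.
Only numpy, scipy, OpenCV 4.12 (cv2) and the standard library are available. Lean on these libraries where they do the work, as an engineer would, in place of code of your own. Each camera call takes 0.05 s, during which the arm holds its last target. There are 200 camera calls.

### The job

Take the thin adjusting bar out of the tool stand, reach with it through the slot in the drive's cover and push the star wheel round tooth by tooth, its top towards the drum, until the brake shoe bears firmly on the drum and the wheel goes solid. Be gentle: never press or push on the drive with more than 30 N, and leave the nut spinner, the objective lens and the small screw dish where they stand. Then put the bar back upright in its socket in the stand, fully down, and let go.

Things in the scene. Friction and masses are not known exactly. Their poses are not given: they have to be found in the camera images.
- drive: Microscope focus drive, fixed, on an aluminium plate 250 x 110 x 8 mm. Origin on the table right below the star wheel's axle; x runs from the wheel to the drum, z up. White housing 120 (x) x 60 mm, centred on the origin, flat cover 4 mm thick, its top at z = 84 mm. The drum with black knobs (128 mm wide over all, along y) lies at the plate's +x end.
- slot (a point): Centre of the access slot, on the cover's upper face (z = 84 mm). The slot goes right through: 44 mm along x, 10 mm along y; x points to the drum. The star wheel's teeth lie right under it, at most up to z = 78 mm. A bar in the slot can sweep the wheel about one tooth at a stroke.
- axle (a point): Centre of the steel star wheel, 46 mm above the table; level axle along y. 8 straight radial teeth, 45 degrees apart, 5 mm thick, 12 mm wide (y), tips at radius 32 mm, hub radius 14 mm. Starts at any angle and stays where left; turns under about 3 N at a tooth, 24 mm from the axle. Pushing its top towards +x tightens the brake; pushing back slackens it.
- drum (a point): Centre of the steel brake drum, radius 30 mm, axis along y, 126 mm in +x from the wheel's axle, 58 mm above the table.
- shoe (a joint): Travel of the brake shoe (36 mm square plate with cork lining, between housing and drum) to the drum, m: 0 fully back, 0.010 lining just touches the drum, a little more when pressed. Starts at 0.003 to 0.007. One tooth of the wheel moves it 0.002. Past 0.010 the push at the tooth climbs by about 6 to 7 N per mm of tooth travel; it springs back less than 0.0005 when let go.
- bar: Adjusting bar, 60 g, upright in a socket of the stand. Origin at its tip (lowest point), z up. Round shaft 6 mm thick, round-ended, 0 to 55 mm; collar 24 mm across, 55 to 59 mm, rests on the stand's top; square handle 16 x 16 mm, 59 to 114 mm, faces square to x and y. Pinch two opposite faces; it sits firmest if the fingers close along the push.
- stand: Grey plastic tool stand, fixed block 70 mm (x) by 120 mm (y), 62 mm high; origin at the centre of its underside. Two round sockets from above, 14 mm across and 58 mm deep, at y = +30 mm and y = -30 mm; one holds the bar, the other the nut spinner.
- socket_a (a point): Mouth of the socket at y = +30 mm, centre, on the top face of the stand (62 mm above the table).
- socket_b (a point): Mouth of the socket at y = -30 mm, centre, on the top face of the stand (62 mm above the table).
- spinner: Nut spinner, a bystander: round black handle 25 mm thick, shaft 11 mm thick, too thick for the slot; stands in the other socket, 34 mm of handle above a 4 mm collar. Origin at the lower end of its shaft.
- objective: Steel objective lens, 28 mm across, 45 mm high, loose bystander. Origin under its centre.
- screw_dish: Small steel dish, 60 mm across, 18 mm high, loose bystander. Origin under its centre.

How it is judged:
By the outcome, as a careful person would: the job done as asked, in the order asked, and still so for the second after the job is handed in, with the robot touching nothing.
It also fails if it takes over 72 s, if anything falls off the work surface, if the arm or the gripper's body presses on something with over 40 N, if the wrist force passes 120 N, or if a joint passes its speed limit or range.

## Working session

There is one attempt and no reset: what is moved stays moved. The work goes in short steps, Python scripts to look and compute and a tool call to move; the robot and the scene stay as the last step left them, time stands still between calls to the robot, and variables do not carry over. Pictures are saved under pics/ and viewed, about 8 in all and at most 12, crops included, and the job is handed in when it is done.

Besides the shell and the picture viewer there is one more tool, called after ">>>" as name(argument=value, ...), one argument or row to a line, values as JSON. send_rows: Moves the arm, as the interface text tells. Its arguments: {"type":"object","properties":{"series":{"type":"array"},"grip_force":{"type":"number"}},"required":["series"]}

```bash
mkdir -p pics; ls; python3 - <<'E'
from cell import bot, eyes
import cv2
s=bot.get_state(); print({k:s[k] for k in ('time_s','q','position','orientation','ft_force','finger_gap')})
for n in('scene','top'):
    cv2.imwrite(f'pics/{n}0.png',eyes.get_image(n)[:,:,::-1]); print(n,eyes.camera_model(n))
E
```

```text
pics
{'time_s': 0.0, 'q': array([ 1.21896630e+00,  2.76555190e-01,  1.50608273e+00, -3.93650950e-05,
        1.36067104e+00, -1.20989058e-01]), 'position': array([0.13139572, 0.55926754, 0.22664748]), 'orientation': array([ 2.46175550e+00,  1.95026315e+00, -2.26758634e-03]), 'ft_force': array([-0.10205736,  0.75682203, -0.47920216]), 'finger_gap': 0.09356800146646682}
scene {'fx': 453.27033920937737, 'fy': 453.27033920937737, 'cx': 321.4407260860269, 'cy': 200.72465507520408, 'k1': -0.0857670744639089, 'xyz': array([ 0.93302215, -0.48131794,  0.65219833]), 'rotation': array([-2.24571841, -0.62066638,  0.26718517])}
top {'fx': 388.5274574452561, 'fy': 388.5274574452561, 'cx': 322.4113361566535, 'cy': 206.11597457890497, 'k1': -0.060248394297355706, 'xyz': array([0.4904163 , 0.05787351, 1.01437916]), 'rotation': array([-2.12261486,  2.18256726, -0.13906528])}
```

View pics/scene0.png

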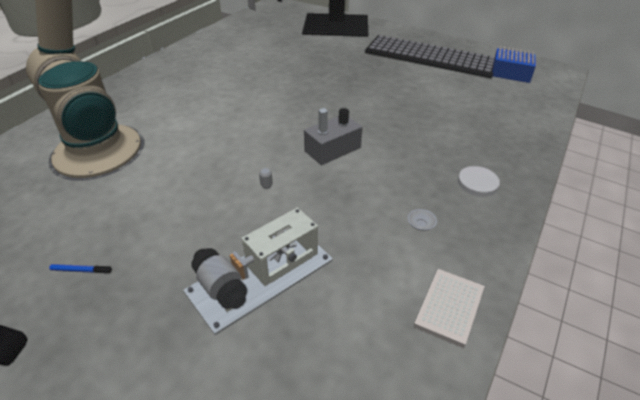

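View pics/top0.png

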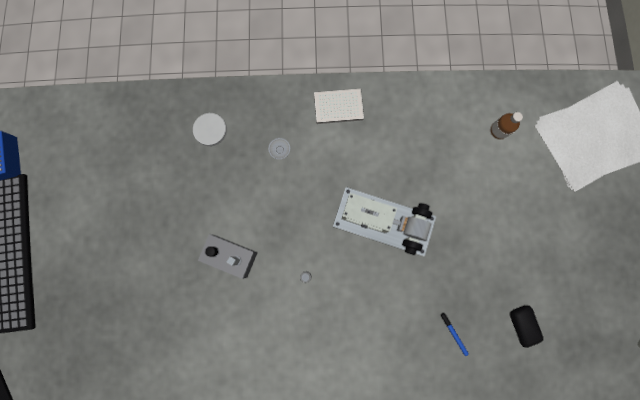

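The top view shows the stand near (228,257), with the bar at (233,261) and the spinner at (211,252). The drive's cover is near (370,212), and its drum is near (418,228). Next I'll enlarge these areas.

```bash
cat > h.py <<'E'
import numpy as np, cv2
from scipy.spatial.transform import Rotation as R
from cell import bot, eyes
def ray(n,u,v):
    c=eyes.camera_model(n); d=np.array([(u-c['cx'])/c['fx'],(v-c['cy'])/c['fy']])
    p=d.copy()
    for _ in range(20): p=d/(1+c['k1']*(p@p))
    return np.array(c['xyz']),R.from_rotvec(c['rotation']).apply([p[0],p[1],1])
def at(n,u,v,z):
    o,d=ray(n,u,v); return o+d*(z-o[2])/d[2]
def pix(n,P):
    c=eyes.camera_model(n); q=R.from_rotvec(c['rotation']).inv().apply(np.atleast_2d(P)-c['xyz'])
    s=q[:,:2]/q[:,2:]; s=s*(1+c['k1']*(s**2).sum(1,keepdims=True))
    return s*c['fx']+[c['cx'],c['cy']]
def crop(im,x,y,w,h,k):
    return cv2.resize(im[y:y+h,x:x+w],None,fx=k,fy=k,interpolation=cv2.INTER_CUBIC)
E
python3 - <<'E'
from h import *
t=cv2.imread('pics/top0.png');s=cv2.imread('pics/scene0.png')
m=np.vstack([np.hstack([crop(t,190,225,80,60,5),crop(t,335,180,80,60,5)]),np.hstack([crop(s,295,100,80,60,5),crop(s,240,205,80,60,5)])])
cv2.imwrite('pics/m.png',m)
E
```

```text
(no output)
```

View pics/m.png

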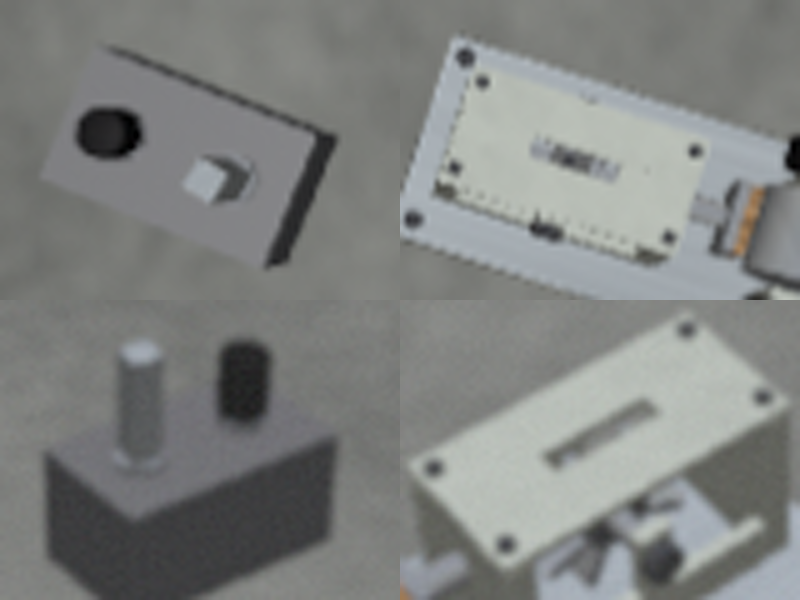

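The montage shows the bar's handle top at (206,180) in the top view and (141,352) in the scene view. The slot centre is at about (575,158) and (600,432), and the four cover screws are visible in both views. Triangulating from these.

```bash
python3 - <<'E'
from h import *
np.set_printoptions(precision=4,suppress=True)
T=lambda l,ox,oy,cx,cy:[((x-cx+.0)/5+ox-.4,(y-cy)/5+oy-.4) for x,y in l]
def tri(a,b):
    (o1,d1),(o2,d2)=ray('top',*a),ray('scene',*b)
    A=np.stack([d1,-d2],1); t=np.linalg.lstsq(A,o2-o1,rcond=None)[0]
    p,q=o1+d1*t[0],o2+d2*t[1]; return (p+q)/2, np.linalg.norm(p-q)
st=T([(100,45),(315,132),(265,265),(40,180)],190,225,0,0)
P=np.array([at('top',*p,.062) for p in st]);print('stand top',P,P.mean(0),[np.linalg.norm(P[i]-P[i-1]) for i in range(4)])
ss=T([(45,455),(135,520),(335,437)],295,100,0,300)
print('scene stand',[at('scene',*p,.062) for p in ss])
bt=T([(206,180)],190,225,0,0)[0]; bs=T([(141,352)],295,100,0,300)[0]
print('bar',at('top',*bt,.121),at('scene',*bs,.121),tri(bt,bs))
bc=T([(140,460)],295,100,0,300)[0]; print('collar scene',at('scene',*bc,.066))
sp=T([(108,132)],190,225,0,0)[0]
# top: screws order A(nw) B(ne) C(se) D(sw)
a=T([(482,82),(695,150),(669,237),(455,167)],335,180,400,0)
b=T([(763,397),(505,545),(433,468),(686,330)],240,205,400,300)
for n,l in(('top',a),('scene',b)):
    Q=np.array([at(n,*p,.084) for p in l]); e=Q[1]+Q[2]-Q[0]-Q[3]
    print(n,Q,'mean',Q.mean(0),'yaw',np.degrees(np.arctan2(e[1],e[0])),np.linalg.norm(e)/2)
for i in range(4): print(tri(a[i],b[i]))
s1=T([(533,148),(620,170)],335,180,400,0); s2=T([(655,405),(545,460)],240,205,400,300)
for n,l in(('top',s1),('scene',s2)): 
    Q=np.array([at(n,*p,.084) for p in l]); print('slot',n,Q.mean(0),Q[1]-Q[0],np.degrees(np.arctan2(*(Q[1]-Q[0])[1::-1])))
print('drum',at('top',418,228,.088))
print('obj',at('top',306,276.5,.045),'dish',at('top',279.5,149,.018))
E
```

```text
stand top [[0.5553 0.3379 0.062 ]
 [0.51   0.2315 0.062 ]
 [0.4464 0.2564 0.062 ]
 [0.4899 0.3672 0.062 ]] [0.5004 0.2982 0.062 ] [np.float64(0.07166955777700854), np.float64(0.11558008727383769), np.float64(0.06834768732892038), np.float64(0.11901946193231228)]
scene stand [array([0.4483, 0.2553, 0.062 ]), array([0.5105, 0.2324, 0.062 ]), array([0.5565, 0.3385, 0.062 ])]
bar [0.4882 0.2711 0.121 ] [0.4894 0.2726 0.121 ] (array([0.4889, 0.2716, 0.1212]), np.float64(0.001838811098603905))
collar scene [0.4911 0.2694 0.066 ]
top [[ 0.6357 -0.012   0.084 ]
 [ 0.5996 -0.1137  0.084 ]
 [ 0.5579 -0.099   0.084 ]
 [ 0.5946  0.0026  0.084 ]] mean [ 0.597  -0.0555  0.084 ] yaw -109.70221527931535 0.10798817370938738
scene [[ 0.6357 -0.0101  0.084 ]
 [ 0.5988 -0.112   0.084 ]
 [ 0.5573 -0.0969  0.084 ]
 [ 0.5941  0.0044  0.084 ]] mean [ 0.5965 -0.0536  0.084 ] yaw -109.95831101310993 0.10806690967347456
(array([ 0.636 , -0.0116,  0.0853]), np.float64(0.001145686008553761))
(array([ 0.5996, -0.1132,  0.0857]), np.float64(0.0004649407927721773))
(array([ 0.5581, -0.0984,  0.0859]), np.float64(0.0009287685987386602))
(array([0.5947, 0.0029, 0.0855]), np.float64(0.0006745353362072732))
slot top [ 0.5969 -0.0562  0.084 ] [-0.0119 -0.0415  0.    ] -105.93701599643484
slot scene [ 0.5966 -0.0535  0.084 ] [-0.0177 -0.0412  0.    ] -113.19531992561818
drum [ 0.5532 -0.1694  0.088 ]
obj [0.4444 0.1032 0.045 ] dish [0.7771 0.1672 0.018 ]
```

```bash
cat >> h.py <<'E'
def tool():
    s=bot.get_state(); M=R.from_rotvec(s['orientation']).as_matrix()
    return s,M,np.degrees(np.arctan2(M[1,0],M[0,0]))
def go(p,yaw):  # shift mm in tool axes and twist to reach world TCP p with tool x at yaw deg (mod 180)
    s,M,y=tool(); d=M.T@(np.array(p)-s['position'])*1e3
    t=-((yaw-y+90)%180-90)   # tool z down: twist + = yaw -
    print('shift',d.round(1),'twist',np.radians(t).round(4),'pos',s['position'].round(4),'yaw',round(y,2),'F',s['ft_force'].round(1),'gap',round(s['finger_gap'],4),'t',s['time_s'],'q6',s['q'][5].round(2))
E
python3 - <<'E'
from h import *
print(R.from_rotvec(bot.get_state()['orientation']).as_matrix().round(4))
go([.489,.2708,.16],67)
go([.489,.2708,.091],67)
E
```

```text
[[ 2.287e-01  9.735e-01 -5.000e-04]
 [ 9.735e-01 -2.287e-01 -1.500e-03]
 [-1.500e-03 -2.000e-04 -1.000e+00]]
shift [-199.   414.1   67. ] twist 0.1707 pos [0.1314 0.5593 0.2267] yaw 76.78 F [-0.3 -0.6  0.3] gap 0.0942 t 0.1 q6 -0.12
shift [-198.9  414.2  136. ] twist 0.1707 pos [0.1314 0.5593 0.2267] yaw 76.78 F [-0.3 -0.6  0.3] gap 0.0942 t 0.1 q6 -0.12
```

>>> send_rows(
  series=[0.2,-199,414,67,0.17,0.2,-199,414,67,0.17,0.2,-199,414,67,0.17,0.2,-199,414,67,0.17,0.2,-199,414,67,0.17,0.2,-199,414,67,0.17,0.2,-199,414,67,0.17,0.2,-199,414,67,0.17,0.2,-199,414,67,0.17,0.2,-199,414,67,0.17,0.2,-199,414,67,0.17,0.2,-199,414,67,0.17],
  grip_force=50,
)

```text
time_s: 1.6
position: [0.4883, 0.2722, 0.1608]
orientation: [-2.618, -1.737, -0.001]
ft_force: [0.7, -0.0, 0.2]
finger_gap: 0.0377
```

```bash
python3 - <<'E'
from h import *
go([.489,.2708,.091],67)
t=eyes.get_image('top')[:,:,::-1];s=eyes.get_image('scene')[:,:,::-1]
cv2.imwrite('pics/a.png',np.hstack([crop(t,190,225,80,60,5),crop(s,285,80,80,60,5)]))
E
```

```text
shift [-1.1  1.2 69.8] twist 0.0023 pos [0.4883 0.2722 0.1608] yaw 67.13 F [ 0.7 -0.   0.2] gap 0.0377 t 1.6 q6 -0.79
```

View pics/a.png

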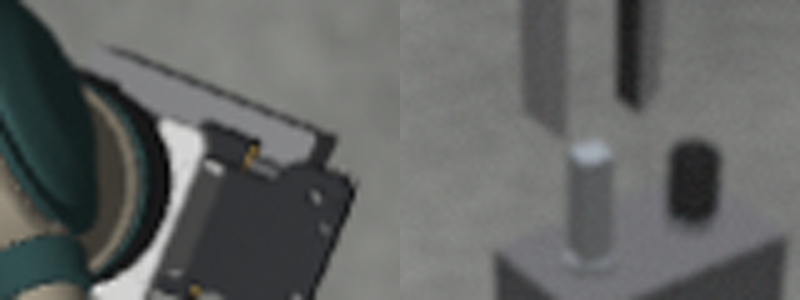

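The fingers straddle the bar: the tips are at about (555,130) and (635,108), and the bar top at (592,150) lies between and below them. Going down and gripping.

>>> send_rows(
  series=[0.2,-1,1,25,0,0.2,-1,1,50,0,0.2,-1,1,69.5,0,0.2,-1,1,69.5,0,0.2,-1,1,69.5,0,1,-1,1,69.5,0,1,-1,1,69.5,0,1,-1,1,69.5,0,1,-1,1,69.5,0,1,-1,1,69.5,0,1,-1,1,69.5,0],
  grip_force=50,
)

```text
time_s: 3.08
position: [0.4899, 0.2703, 0.0916]
orientation: [2.619, 1.735, 0.002]
ft_force: [-0.8, 1.0, 5.7]
finger_gap: 0.016
```

```bash
python3 - <<'E'
from h import *
go([.489,.2708,.211],67)
E
```

```text
shift [   0.2   -1.  -119.4] twist 0.0006 pos [0.4899 0.2703 0.0916] yaw 67.03 F [-0.8  1.   5.7] gap 0.016 t 3.075 q6 -0.79
```

>>> send_rows(
  series=[1,0,0,-20,0,1,0,0,-50,0,1,0,0,-85,0,1,0,0,-120,0,1,0,0,-120,0],
)

```text
time_s: 3.7
position: [0.491, 0.2705, 0.213]
orientation: [2.618, 1.734, 0.008]
ft_force: [0.2, 0.6, -0.8]
finger_gap: 0.0163
```

```bash
python3 - <<'E'
from h import *
s0=np.array([.5967,-.0545]); xd=np.array([-.339,-.941])
p=s0+xd*-.006
go([*p,.211],70.2)
E
```

```text
shift [-252.   223.8    2. ] twist -0.0552 pos [0.491  0.2705 0.213 ] yaw 67.04 F [ 0.2  0.6 -0.8] gap 0.0163 t 3.7 q6 -0.79
```

>>> send_rows(
  series=[1,-252,224,2,-0.055,1,-252,224,2,-0.055,1,-252,224,2,-0.055,1,-252,224,2,-0.055,1,-252,224,2,-0.055,1,-252,224,2,-0.055,1,-252,224,2,-0.055,1,-252,224,2,-0.055,1,-252,224,2,-0.055],
)

```text
time_s: 4.82
position: [0.5969, -0.0475, 0.2089]
orientation: [-2.568, -1.808, -0.0]
ft_force: [-0.4, -0.6, -0.3]
finger_gap: 0.0158
```

```bash
python3 - <<'E'
from h import *
s0=np.array([.5967,-.0545]); xd=np.array([-.339,-.941])
p=s0+xd*-.006
go([*p,.1745],70.2)
s=eyes.get_image('scene')[:,:,::-1]
st=bot.get_state(); P=st['position']+[0,0,-.0845]; print('pred tip pix',pix('scene',P)); print(pix('scene',[[.5967,-.0545,.084]]))
cv2.imwrite('pics/b.png',crop(s,220,180,100,75,8))
E
```

```text
shift [-0.7  2.2 34.4] twist 0.0019 pos [ 0.5969 -0.0475  0.2089] yaw 70.31 F [-0.4 -0.6 -0.3] gap 0.0158 t 4.825 q6 -1.42
pred tip pix [[280.49481397 212.23621249]]
[[279.4360687  231.42088243]]
```

View pics/b.png

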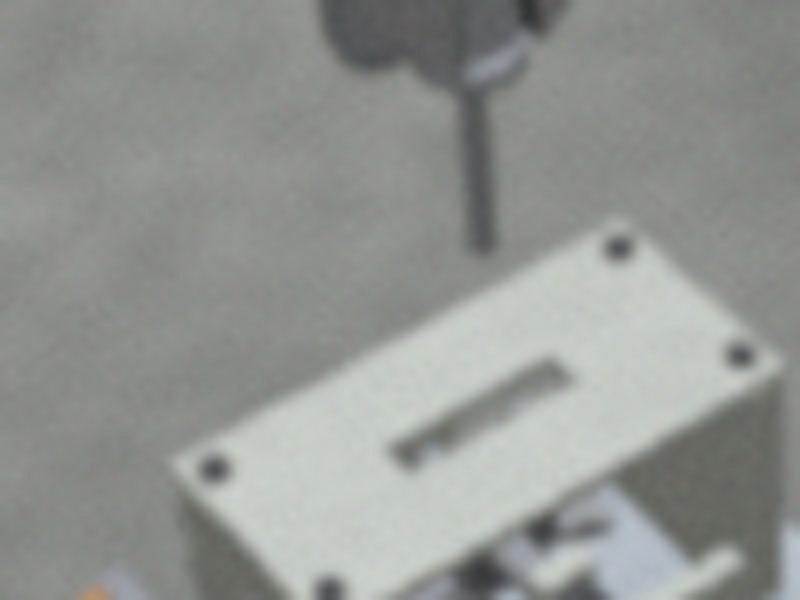

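The tip is at (482,253), within 1 px of where I predicted it (488,260). The slot spans (400,460) to (565,370) and matches its computed place. Next I'll lower to just above the cover and check again.

>>> send_rows(
  series=[1,0,0.5,18,0,1,0,0.5,34,0,1,0,0.5,34,0,1,0,0.5,34,0],
)

```text
time_s: 5.38
position: [0.5982, -0.0493, 0.1753]
orientation: [2.57, 1.806, 0.001]
ft_force: [0.3, -0.1, -0.6]
finger_gap: 0.0164
```

```bash
python3 - <<'E'
from h import *
s0=np.array([.5967,-.0545]); xd=np.array([-.339,-.941])
p=s0+xd*-.006
go([*p,.1745],70.2)
s=eyes.get_image('scene')[:,:,::-1]
go([*p,.1745],70.2)
s=np.mean([s]+[eyes.get_image('scene')[:,:,::-1] for _ in range(3)],0).astype('uint8')
go([*p,.1745],70.2)
P=[*p,.09]; yd=np.array([.941,-.339])
print('tip pred if on target, z=.09',(pix('scene',P)-[240,200])*12+5.5, 'slot',(pix('scene',[[*(s0+xd*a+yd*b),.084] for a,b in((-.022,-.005),(.022,-.005),(.022,.005),(-.022,.005))])-[240,200])*12+5.5)
cv2.imwrite('pics/c.png',crop(s,240,200,65,50,12))
E
```

```text
shift [0.6 0.3 0.8] twist 0.0002 pos [ 0.5982 -0.0493  0.1753] yaw 70.21 F [ 0.3 -0.1 -0.6] gap 0.0164 t 5.375 q6 -1.42
shift [0.7 0.1 1. ] twist -0.0 pos [ 0.5984 -0.0495  0.1755] yaw 70.2 F [-1.3  0.5 -0.5] gap 0.0165 t 5.425 q6 -1.42
shift [0.9 0.1 1.1] twist -0.0003 pos [ 0.5984 -0.0496  0.1756] yaw 70.18 F [ 0.8 -0.9 -0.5] gap 0.0163 t 5.575 q6 -1.42
tip pred if on target, z=.09 [[510.31156249 334.56738743]] slot [[581.53864467 294.24824362]
 [332.5246661  433.48421932]
 [372.56906697 473.74445855]
 [622.38963445 332.47935648]]
```

View pics/c.png

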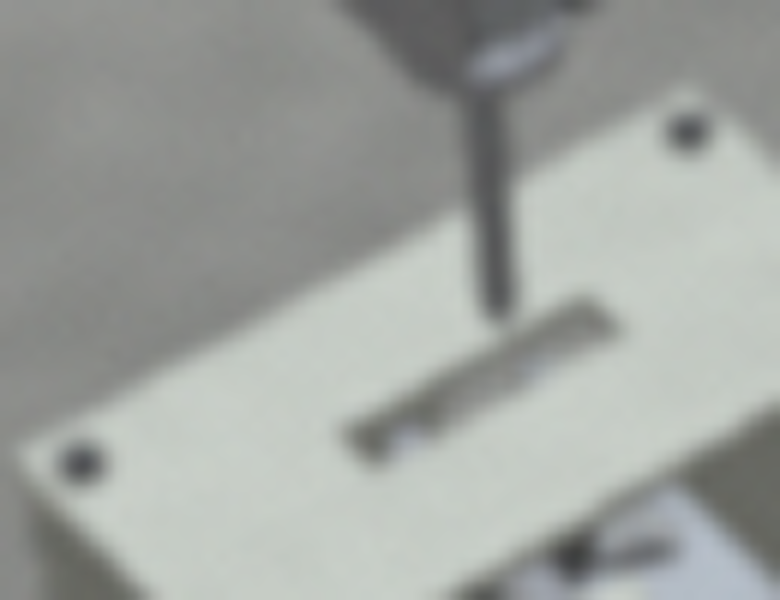

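```bash
python3 - <<'E'
from h import *
im=cv2.imread('pics/c.png').astype(float).mean(2)
for v in (110,140,170,200,230,260,290,305):
    r=im[v,430:570]; lo=r.min(); # sub-pixel half-level edges vs side background
    k=r.argmin(); L=np.median(r[:20]);Rr=np.median(r[-20:])
    a=k
    while r[a]>0 and r[a]<(L+lo)/2: a-=1
    b=k
    while r[b]<(Rr+lo)/2: b+=1
    print(v,430+a,430+b,430+(a+b)/2)
s0=np.array([.5967,-.0545]); xd=np.array([-.339,-.941])
p=np.array([.5984,-.0496])
for z in (0,.003,.02,.035,.05): print(z,((pix('scene',[*p,.0911+z])-[240,200])*12+5.5).round(1))
for d in np.eye(3)*.001: print(((pix('scene',np.array([*p,.0911])+d)-pix('scene',[*p,.0911]))*12).round(2))
E
```

```text
110 461 506 483.5
140 463 510 486.5
170 469 520 494.5
200 472 511 491.5
230 475 512 493.5
260 474 514 494.0
290 478 517 497.5
305 480 512 496.0
0 [[505.  331.6]]
0.003 [[503.8 317. ]]
0.02 [[497.  232.7]]
0.035 [[490.9 156.2]]
0.05 [[484.6  77.6]]
[[5.76 2.59]]
[[ 3.95 -4.3 ]]
[[-0.39 -4.86]]
```

The shaft's end is at about (499,324), which is 10 px left of and 12 px above where it should be relative to the slot. That suggests the tip lies about 2 to 3 mm towards the drive's -y. I'll shift +2 mm in y and feel the way in gently.

>>> send_rows(
  series=[1,0,2,0,0,1,0,2,3,0,1,0,2,5,0,1,0,2,6.5,0,1,0,2,8,0,1,0,2,8,0],
  grip_force=60,
)

```text
time_s: 6.32
position: [0.5998, -0.0502, 0.1668]
orientation: [-2.57, -1.806, 0.0]
ft_force: [0.4, 0.4, -0.1]
finger_gap: 0.0161
```

```bash
cat >> h.py <<'E'
S0=np.array([.5967,-.0545]); XD=np.array([-.339,-.941]); YD=np.array([.941,-.339])
def loc():
    s,M,y=tool(); p=s['position']; f=s['ft_force']; d=p[:2]-S0
    print('drive x %.1f y %.1f tipz %.1f mm | F x %.1f y %.1f z %.1f | t %.2f gap %.4f tq %s'%(d@XD*1e3,d@YD*1e3,(p[2]-.0845)*1e3,f[:2]@XD,f[:2]@YD,f[2],s['time_s'],s['finger_gap'],s['torque'].round(2)))
E
python3 -c "
from h import *
loc()"
```

```text
drive x -5.1 y 1.4 tipz 82.3 mm | F x -0.5 y 0.3 z -0.1 | t 6.33 gap 0.0161 tq [-0.03 -0.04 -0.02]
```

>>> send_rows(
  series=[1,0,0,1,0,1,0,0,2,0,1,0,0,3.5,0,1,0,0,3.5,0],
)

```text
time_s: 6.82
position: [0.5998, -0.0502, 0.1633]
orientation: [-2.57, -1.806, 0.0]
ft_force: [-0.1, -0.2, -0.9]
finger_gap: 0.016
```

```bash
python3 - <<'E'
from h import *
loc()
s=np.mean([eyes.get_image('scene')[:,:,::-1] for _ in range(4)],0).astype('uint8')
loc()
cv2.imwrite('pics/d.png',crop(s,240,200,65,50,12))
E
```

```text
drive x -5.1 y 1.4 tipz 78.8 mm | F x 0.2 y -0.0 z -0.9 | t 6.83 gap 0.0160 tq [-0.07  0.02 -0.02]
drive x -5.1 y 1.6 tipz 79.0 mm | F x -0.6 y -0.5 z -0.9 | t 7.03 gap 0.0159 tq [ 0.02  0.02 -0.02]
```

View pics/d.png

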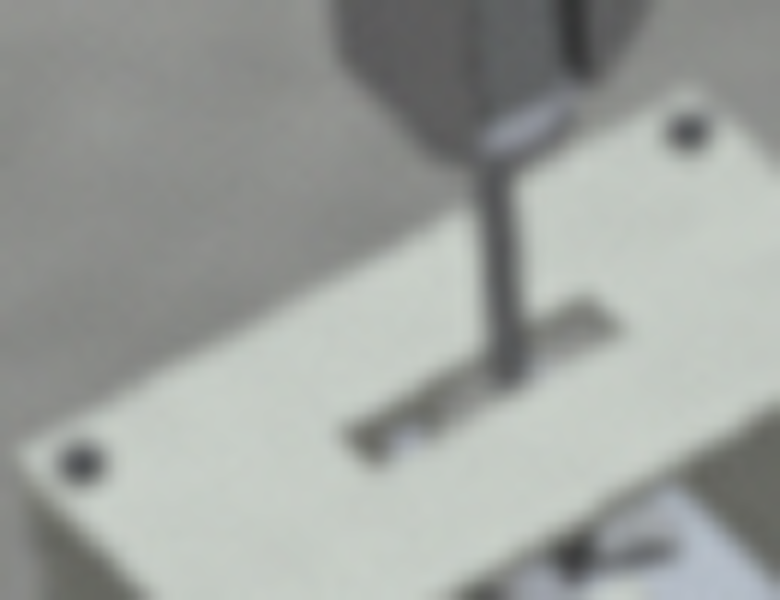

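The shaft is in the slot, entering at about (508,370), with the slot running from (350,450) to (615,320). It touches nothing. Going deeper in steps.

>>> send_rows(
  series=[1,0,0,1.5,0,1,0,0,3,0,1,0,0,4.5,0,1,0,0,6,0,1,0,0,6,0],
)

```text
time_s: 7.65
position: [0.5998, -0.0502, 0.1573]
orientation: [-2.57, -1.806, 0.0]
ft_force: [-0.7, -0.2, 0.5]
finger_gap: 0.0161
```

```bash
python3 -c "
from h import *
loc()"
```

```text
drive x -5.1 y 1.4 tipz 72.8 mm | F x 0.5 y -0.5 z 0.5 | t 7.65 gap 0.0161 tq [-0.   -0.01  0.07]
```

>>> send_rows(
  series=[1,0,0,1,0,1,0,0,2,0,1,0,0,3,0,1,0,0,4,0,1,0,0,4,0],
)

```text
time_s: 8.28
position: [0.5998, -0.0502, 0.1533]
orientation: [-2.57, -1.806, 0.0]
ft_force: [0.3, 0.3, 0.0]
finger_gap: 0.0159
```

```bash
python3 -c "
from h import *
loc()"
```

```text
drive x -5.1 y 1.5 tipz 68.8 mm | F x -0.3 y 0.2 z 0.0 | t 8.28 gap 0.0159 tq [ 0.03 -0.04  0.  ]
```

>>> send_rows(
  series=[1,0,0,1,0,1,0,0,2,0,1,0,0,3,0,1,0,0,3,0],
)

```text
time_s: 8.78
position: [0.5999, -0.0507, 0.1506]
orientation: [2.57, 1.806, -0.001]
ft_force: [-1.0, -1.2, 1.0]
finger_gap: 0.0161
```

```bash
python3 -c "
from h import *
loc()"
```

```text
drive x -4.7 y 1.7 tipz 66.1 mm | F x 1.4 y -0.5 z 1.0 | t 8.78 gap 0.0161 tq [-0.37  0.06 -0.  ]
```

>>> send_rows(
  series=[1,-2,0,0,0,1,-4,0,0,0,1,-6,0,0,0,1,-8,0,0,0,1,-10,0,0,0,1,-10,0,0,0],
)

```text
time_s: 9.52
position: [0.5967, -0.0587, 0.1504]
orientation: [-2.57, -1.805, -0.003]
ft_force: [1.2, 2.2, -2.6]
finger_gap: 0.016
```

```bash
python3 -c "
from h import *
loc()"
```

```text
drive x 4.0 y 1.5 tipz 65.9 mm | F x -2.4 y 0.4 z -2.6 | t 9.53 gap 0.0160 tq [ 0.81 -0.27 -0.05]
```

>>> send_rows(
  series=[1,-2,0,0,0,1,-4,0,0,0,1,-6,0,0,0,1,-8,0,0,0,1,-10,0,0,0,1,-10,0,0,0],
)

```text
time_s: 10.28
position: [0.593, -0.0697, 0.1507]
orientation: [2.57, 1.806, -0.001]
ft_force: [0.5, 1.1, 1.6]
finger_gap: 0.0162
```

```bash
python3 - <<'E'
from h import *
loc()
s=np.mean([eyes.get_image('scene')[:,:,::-1] for _ in range(4)],0).astype('uint8')
loc()
cv2.imwrite('pics/e.png',crop(s,230,200,80,60,10))
E
```

```text
drive x 15.6 y 1.7 tipz 66.2 mm | F x -1.3 y 0.1 z 1.6 | t 10.28 gap 0.0162 tq [ 0.47 -0.14 -0.01]
drive x 15.5 y 1.7 tipz 66.2 mm | F x -1.8 y -0.3 z 1.6 | t 10.47 gap 0.0165 tq [ 0.19 -0.05  0.03]
```

View pics/e.png

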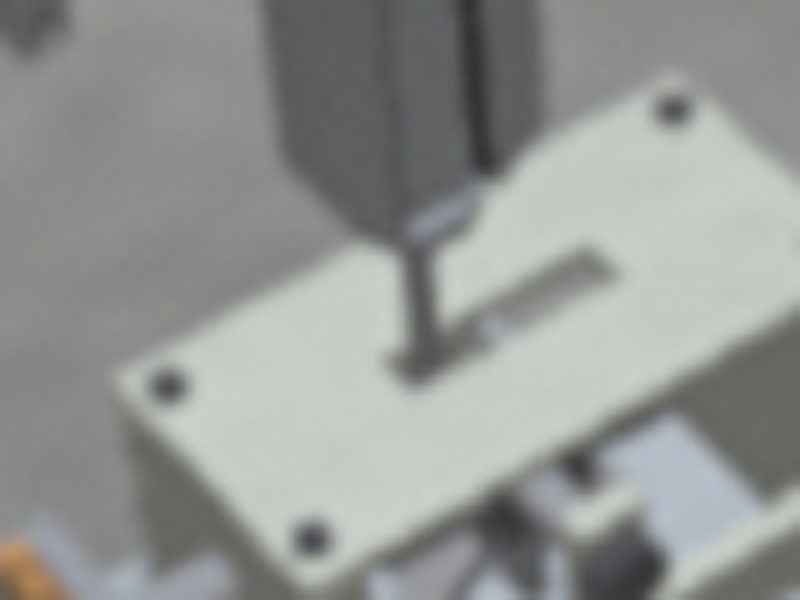

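The bar is at (422,360), near the drum end of the slot, and the next tooth shows at (490,330), near the top of the wheel. The first stroke went freely at about 2 N. Now I'll lift the bar over the next tooth.

>>> send_rows(
  series=[1,0,0,-8,0,1,0,0,-15.5,0,1,0,0,-15.5,0,1,12,0,-15.5,0,1,24.5,0,-15.5,0,1,24.5,0,-15.5,0,1,24.5,0,-12,0,1,24.5,0,-9,0,1,24.5,0,-6,0,1,24.5,0,-3,0,1,24.5,0,0,0,1,24.5,0,0,0],
)

```text
time_s: 11.98
position: [0.6012, -0.046, 0.1501]
orientation: [-2.57, -1.806, 0.001]
ft_force: [0.3, -0.1, -1.1]
finger_gap: 0.0158
```

```bash
python3 -c "
from h import *
loc()"
```

```text
drive x -9.5 y 1.3 tipz 65.6 mm | F x -0.0 y 0.3 z -1.1 | t 11.97 gap 0.0158 tq [ 0.01 -0.   -0.05]
```

>>> send_rows(
  series=[1,-2.5,0,0,0,1,-5,0,0,0,1,-7.5,0,0,0,1,-10,0,0,0,1,-12,0,0,0,1,-12,0,0,0],
)

```text
time_s: 12.72
position: [0.5973, -0.0574, 0.1504]
orientation: [-2.571, -1.806, -0.0]
ft_force: [1.2, 2.4, -1.8]
finger_gap: 0.016
```

```bash
python3 -c "
from h import *
loc()"
```

```text
drive x 2.5 y 1.6 tipz 65.9 mm | F x -2.7 y 0.4 z -1.8 | t 12.72 gap 0.0160 tq [ 0.65 -0.26 -0.07]
```

>>> send_rows(
  series=[1,-1.5,0,0,0,1,-3,0,0,0,1,-3,0,0,0],
)

```text
time_s: 13.1
position: [0.5962, -0.0603, 0.1505]
orientation: [-2.571, -1.806, 0.0]
ft_force: [1.1, 2.6, -0.7]
finger_gap: 0.0162
```

```bash
python3 -c "
from h import *
loc()"
```

```text
drive x 5.6 y 1.5 tipz 66.0 mm | F x -2.8 y 0.1 z -0.7 | t 13.10 gap 0.0162 tq [ 0.71 -0.27 -0.02]
```

>>> send_rows(
  series=[1,-1.5,0,0,0,1,-3,0,0,0,1,-3,0,0,0],
)

```text
time_s: 13.48
position: [0.5952, -0.0632, 0.1506]
orientation: [2.57, 1.806, -0.0]
ft_force: [0.5, 3.0, -0.1]
finger_gap: 0.0162
```

>>> send_rows(
  series=[1,-1.5,0,0,0,1,-3,0,0,0,1,-3,0,0,0],
)

```text
time_s: 13.85
position: [0.5942, -0.0661, 0.1506]
orientation: [2.57, 1.806, -0.0]
ft_force: [0.1, 1.9, -0.7]
finger_gap: 0.0156
```

>>> send_rows(
  series=[1,-2,0,0,0,1,-4,0,0,0,1,-4,0,0,0],
)

```text
time_s: 14.22
position: [0.5928, -0.0701, 0.1506]
orientation: [2.57, 1.806, -0.001]
ft_force: [0.7, 1.8, 1.6]
finger_gap: 0.0158
```

```bash
python3 -c "
from h import *
loc()"
```

```text
drive x 16.0 y 1.6 tipz 66.1 mm | F x -1.9 y 0.0 z 1.6 | t 14.22 gap 0.0158 tq [ 0.47 -0.09 -0.01]
```

>>> send_rows(
  series=[1,0,0,-8,0,1,0,0,-15.5,0,1,0,0,-15.5,0,1,12,0,-15.5,0,1,25,0,-15.5,0,1,25,0,-15.5,0,1,25,0,-12,0,1,25,0,-9,0,1,25,0,-6,0,1,25,0,-3,0,1,25,0,0,0,1,25,0,0,0],
)

```text
time_s: 15.72
position: [0.6012, -0.046, 0.1501]
orientation: [-2.57, -1.806, 0.001]
ft_force: [-0.8, -0.2, -0.5]
finger_gap: 0.0158
```

>>> send_rows(
  series=[1,-2,0,0,0,1,-4,0,0,0,1,-6,0,0,0,1,-6,0,0,0],
)

```text
time_s: 16.23
position: [0.5998, -0.0507, 0.1506]
orientation: [-2.57, -1.805, -0.003]
ft_force: [1.5, 3.8, -0.4]
finger_gap: 0.0162
```

>>> send_rows(
  series=[1,-1.5,0,0,0,1,-3,0,0,0,1,-3,0,0,0],
)

```text
time_s: 16.6
position: [0.5995, -0.0513, 0.1506]
orientation: [-2.569, -1.803, -0.009]
ft_force: [2.3, 8.1, -1.3]
finger_gap: 0.016
```

```bash
python3 -c "
from h import *
loc()"
```

```text
drive x -3.9 y 1.5 tipz 66.1 mm | F x -8.4 y -0.5 z -1.3 | t 16.60 gap 0.0160 tq [ 2.12 -0.74 -0.08]
```

>>> send_rows(
  series=[1,-1,0,0,0,1,-2,0,0,0,1,-2,0,0,0],
)

```text
time_s: 16.98
position: [0.5992, -0.0518, 0.1506]
orientation: [-2.567, -1.801, -0.013]
ft_force: [4.3, 12.0, -0.8]
finger_gap: 0.0161
```

```bash
python3 -c "
from h import *
loc()"
```

```text
drive x -3.4 y 1.5 tipz 66.1 mm | F x -12.7 y 0.0 z -0.8 | t 16.98 gap 0.0161 tq [ 2.78 -0.96 -0.05]
```

>>> send_rows(
  series=[1,-1,0,0,0,1,-2,0,0,0,1,-2,0,0,0],
)

```text
time_s: 17.35
position: [0.599, -0.0521, 0.1507]
orientation: [-2.566, -1.799, -0.017]
ft_force: [3.5, 14.7, -0.8]
finger_gap: 0.0162
```

```bash
python3 - <<'E'
from h import *
loc()
s=np.mean([eyes.get_image('scene')[:,:,::-1] for _ in range(4)],0).astype('uint8')
loc()
cv2.imwrite('pics/f.png',crop(s,215,200,95,70,8))
E
```

```text
drive x -3.0 y 1.4 tipz 66.2 mm | F x -15.0 y -1.6 z -0.8 | t 17.35 gap 0.0162 tq [ 3.49 -1.16 -0.07]
drive x -3.0 y 1.4 tipz 66.2 mm | F x -14.2 y 0.1 z -1.8 | t 17.55 gap 0.0160 tq [ 3.48 -1.21 -0.09]
```

View pics/f.png

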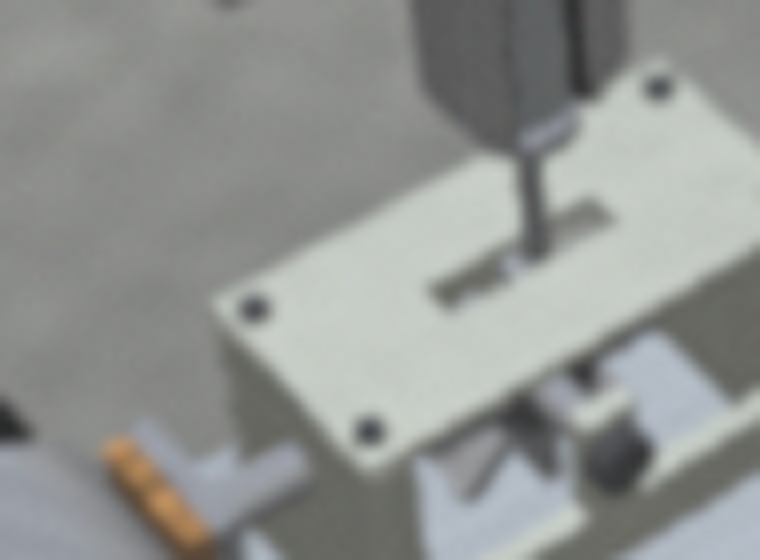

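The shoe's cork, at about (160,495), now lies against the drum, and the tooth at (515,265) is right ahead of the bar. To check this is the brake and not a jam, I'll measure how far the cork has moved since the start.

```bash
python3 - <<'E'
from h import *
loc()
a=cv2.imread('pics/scene0.png'); b=eyes.get_image('scene')[:,:,::-1]; t0=cv2.imread('pics/top0.png'); t1=eyes.get_image('top')[:,:,::-1]
def cen(im,x,y,w,h):
    c=im[y:y+h,x:x+w].astype(float); w_=np.clip(c[:,:,2]-c[:,:,0]-25,0,None); yy,xx=np.mgrid[y:y+h,x:x+w]
    return (w_*xx).sum()/w_.sum(),(w_*yy).sum()/w_.sum(),w_.sum()
print(cen(a,220,245,40,40),cen(b,220,245,40,40)); print(cen(t0,390,205,30,35),cen(t1,390,205,30,35))
P=np.array([*(S0+XD*.09),.058]); 
for n in('scene','top'): print(n,'px per mm',pix(n,P+np.array([*XD*.001,0]))-pix(n,P))
E
```

```text
drive x -3.0 y 1.4 tipz 66.2 mm | F x -14.2 y 0.1 z -1.8 | t 17.55 gap 0.0160 tq [ 3.48 -1.21 -0.09]
(np.float64(236.00797342192692), np.float64(261.478073089701), np.float64(3010.0)) (np.float64(234.21067867481506), np.float64(261.73013830813767), np.float64(3109.0))
(np.float64(404.2589641434263), np.float64(223.77788844621514), np.float64(1004.0)) (np.float64(404.1574585635359), np.float64(228.29558011049724), np.float64(362.0))
scene px per mm [[-0.50924099  0.29249519]]
top px per mm [[0.38576743 0.12562506]]
```

The cork has moved about 3.5 mm towards the drum, so the wheel is tight against the brake and not jammed. I'll press a little harder, to about 20–22 N.

>>> send_rows(
  series=[1,-1,0,0,0,1,-2,0,0,0,1,-2,0,0,0],
)

```text
time_s: 18.02
position: [0.5992, -0.0524, 0.1507]
orientation: [-2.566, -1.798, -0.022]
ft_force: [5.5, 17.8, -1.9]
finger_gap: 0.016
```

>>> send_rows(
  series=[1,-0.8,0,0,0,1,-1.6,0,0,0,1,-1.6,0,0,0],
)

```text
time_s: 18.4
position: [0.599, -0.0528, 0.1507]
orientation: [-2.565, -1.797, -0.025]
ft_force: [5.7, 18.6, -2.4]
finger_gap: 0.016
```

```bash
python3 -c "
from h import *
loc()"
```

```text
drive x -2.4 y 1.6 tipz 66.2 mm | F x -19.5 y -0.9 z -2.4 | t 18.40 gap 0.0160 tq [ 4.83 -1.78 -0.08]
```

>>> send_rows(
  series=[1,-0.7,0,0,0,1,-1.4,0,0,0,1,-1.4,0,0,0,1,-1.4,0,0,0],
)

```text
time_s: 18.9
position: [0.5989, -0.053, 0.1507]
orientation: [-2.564, -1.795, -0.028]
ft_force: [8.0, 21.0, -2.9]
finger_gap: 0.0159
```

```bash
python3 -c "
from h import *
loc()"
```

```text
drive x -2.1 y 1.6 tipz 66.2 mm | F x -22.5 y 0.4 z -2.9 | t 18.90 gap 0.0159 tq [ 5.36 -1.92 -0.05]
```

Wheel solid at 22.5 N. Easing off slowly.

>>> send_rows(
  series=[1,2,0,0,0,1,4,0,0,0,1,6,0,0,0,1,8,0,0,0,1,10,0,0,0,1,12,0,0,0,1,14,0,0,0,1,15,0,0,0,1,15,0,0,0],
)

```text
time_s: 20.02
position: [0.6, -0.0496, 0.1503]
orientation: [2.57, 1.806, -0.002]
ft_force: [0.9, 0.7, 0.1]
finger_gap: 0.0157
```

```bash
python3 - <<'E'
from h import *
loc()
def cen(im,x,y,w,h):
    c=im[y:y+h,x:x+w].astype(float); w_=np.clip(c[:,:,2]-c[:,:,0]-25,0,None); yy,xx=np.mgrid[y:y+h,x:x+w]
    return (w_*xx).sum()/w_.sum(),(w_*yy).sum()/w_.sum()
print([np.round(cen(eyes.get_image('scene')[:,:,::-1],220,245,40,40),2) for _ in range(3)])
E
```

```text
drive x -5.7 y 1.4 tipz 65.8 mm | F x -1.0 y 0.6 z 0.1 | t 20.02 gap 0.0157 tq [-0.01 -0.01 -0.  ]
[array([234.2 , 261.71]), array([234.22, 261.74]), array([234.22, 261.75])]
```

>>> send_rows(
  series=[1,0,0,-8,0,1,0,0,-18,0,1,0,0,-35,0,1,0,0,-60,0,1,0,0,-60,0,1,0,0,-60,0],
)

```text
time_s: 20.92
position: [0.6, -0.0487, 0.2101]
orientation: [-2.57, -1.806, 0.001]
ft_force: [0.4, -0.1, -0.4]
finger_gap: 0.0153
```

```bash
python3 -c "
from h import *
loc(); go([.49,.2703,.2105],67)"
```

```text
drive x -6.5 y 1.1 tipz 125.6 mm | F x -0.1 y 0.5 z -0.4 | t 20.93 gap 0.0153 tq [ 0.05 -0.02 -0.03]
shift [ 262.9 -211.6   -0.3] twist 0.0557 pos [ 0.6    -0.0487  0.2101] yaw 70.19 F [ 0.4 -0.1 -0.4] gap 0.0153 t 20.925 q6 -1.42
```

>>> send_rows(
  series=[1,263,-212,0,0.056,1,263,-212,0,0.056,1,263,-212,0,0.056,1,263,-212,0,0.056,1,263,-212,0,0.056,1,263,-212,0,0.056,1,263,-212,0,0.056,1,263,-212,0,0.056,1,263,-212,0,0.056,1,263,-212,0,0.056],
)

```text
time_s: 22.18
position: [0.4905, 0.2695, 0.2104]
orientation: [2.621, 1.731, -0.0]
ft_force: [-0.4, 0.2, -0.0]
finger_gap: 0.016
```

```bash
python3 - <<'E'
from h import *
go([.49,.2703,.1565],67)
s=np.mean([eyes.get_image('scene')[:,:,::-1] for _ in range(4)],0).astype('uint8')
go([.49,.2703,.1565],67)
p=bot.get_state()['position']; print((pix('scene',[[p[0],p[1],z] for z in(p[2]-.0845,p[2]-.05)]+[[.4888,.2706,.062]])-[285,70])*8+3.5)
cv2.imwrite('pics/g.png',crop(s,285,70,95,75,8))
E
```

```text
shift [ 0.6 -0.8 53.9] twist -0.002 pos [0.4905 0.2695 0.2104] yaw 66.88 F [-0.4  0.2 -0. ] gap 0.016 t 22.175 q6 -0.79
shift [ 0.1 -0.4 54. ] twist -0.0011 pos [0.4903 0.27   0.2105] yaw 66.94 F [-0.6 -0.7 -1. ] gap 0.0155 t 22.375 q6 -0.79
[[304.02923472 312.77271314]
 [304.72015093 202.00434718]
 [299.38615699 503.53299981]]
```

View pics/g.png

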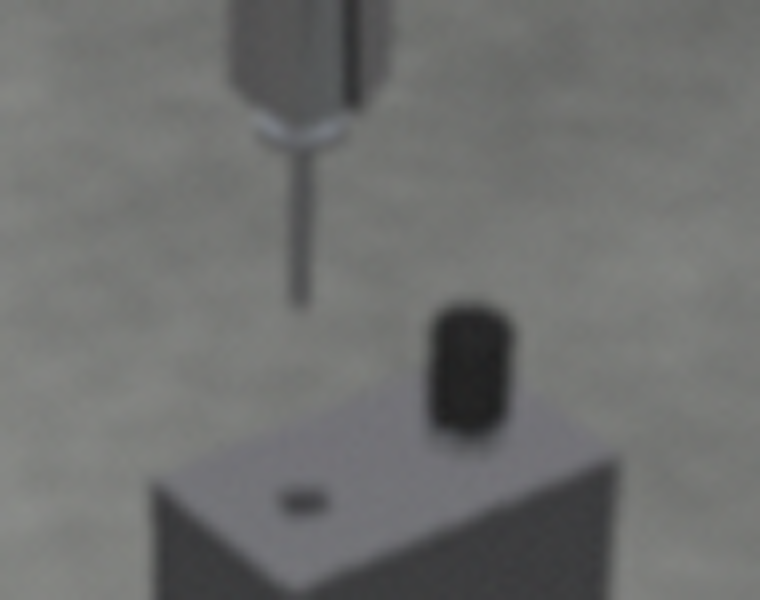

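The socket mouth is at (304,501) and the bar tip at (300,305). That puts the tip about 2 mm towards the tool's -y from the socket axis, so I'll correct by +1.5 mm and lower.

>>> send_rows(
  series=[1,0,1.5,20,0,1,0,1.5,45,0,1,0,1.5,56,0,1,0,1.5,64,0,1,0,1.5,70,0,1,0,1.5,76,0,1,0,1.5,76,0],
)

```text
time_s: 23.25
position: [0.4913, 0.2698, 0.1343]
orientation: [-2.62, -1.734, 0.001]
ft_force: [-0.3, -0.6, -0.1]
finger_gap: 0.0153
```

>>> send_rows(
  series=[1,0,0,8,0,1,0,0,16,0,1,0,0,24,0,1,0,0,32,0,1,0,0,36,0,1,0,0,39,0,1,0,0,39,0],
)

```text
time_s: 24.12
position: [0.4914, 0.2699, 0.0953]
orientation: [-2.62, -1.733, 0.0]
ft_force: [-0.4, -0.8, 0.1]
finger_gap: 0.0155
```

```bash
python3 -c "
from h import *
go([.49,.2703,.0915],67)"
```

```text
shift [-0.2 -1.5  3.8] twist -0.0004 pos [0.4914 0.2699 0.0953] yaw 66.98 F [-0.4 -0.8  0.1] gap 0.0155 t 24.125 q6 -0.79
```

>>> send_rows(
  series=[1,0,0,1,0,1,0,0,2,0,1,0,0,3,0,1,0,0,3.8,0,1,0,0,3.8,0],
)

```text
time_s: 24.75
position: [0.4915, 0.2699, 0.0917]
orientation: [-2.62, -1.733, -0.0]
ft_force: [-0.3, 0.1, -0.4]
finger_gap: 0.0157
```

>>> send_rows(
  series=[1,0,0,0.5,0,1,0,0,1,0,1,0,0,1,0],
)

```text
time_s: 25.12
position: [0.4915, 0.2699, 0.0916]
orientation: [2.62, 1.733, 0.001]
ft_force: [-1.9, -0.7, 6.1]
finger_gap: 0.0158
```

The collar is seated, with 6 N upward at the same height as when I picked the bar up. Releasing and retreating.

>>> send_rows(
  series=[0.2,0,0,0,0,0.2,0,0,0,0,0.2,0,0,0,0,0.2,0,0,0,0,0.2,0,0,-15,0,0.2,0,0,-40,0,0.2,0,0,-80,0,0.2,0,0,-120,0,0.2,0,0,-150,0,0.2,0,0,-150,0],
)

```text
time_s: 26.38
position: [0.493, 0.2705, 0.2442]
orientation: [2.619, 1.733, 0.011]
ft_force: [0.1, 0.6, -0.4]
finger_gap: 0.0377
```

>>> send_rows(
  series=[0.2,150,-180,0,0,0.2,150,-180,0,0,0.2,150,-180,0,0,0.2,150,-180,0,0,0.2,150,-180,0,0,0.2,150,-180,0,0],
)

```text
time_s: 27.12
position: [0.3842, 0.4775, 0.2396]
orientation: [2.619, 1.733, -0.003]
ft_force: [0.2, 0.5, -0.6]
finger_gap: 0.0378
```

```bash
python3 - <<'E'
from h import *
loc()
s=eyes.get_image('scene')[:,:,::-1]; t=eyes.get_image('top')[:,:,::-1]
m=np.vstack([np.hstack([crop(t,190,225,80,60,5),crop(t,335,180,80,60,5)]),np.hstack([crop(s,295,100,80,60,5),crop(s,215,205,80,60,5)])])
cv2.imwrite('pics/h.png',m)
a=cv2.imread('pics/scene0.png').astype(int); d=np.abs(a-s).max(2)>40
for n,(u,v) in dict(obj=(266,178),dish=(422,219),spin=(344,116),bar=(322,121)).items(): print(n,d[v-15:v+15,u-18:u+18].sum())
def cen(im,x,y,w,h):
    c=im[y:y+h,x:x+w].astype(float); w_=np.clip(c[:,:,2]-c[:,:,0]-25,0,None); yy,xx=np.mgrid[y:y+h,x:x+w]
    return (w_*xx).sum()/w_.sum(),(w_*yy).sum()/w_.sum()
print(cen(s,220,245,40,40)); print(cen(cv2.imread('pics/top0.png'),390,205,30,35),cen(t,390,205,30,35))
E
```

```text
drive x -428.6 y -380.3 tipz 155.1 mm | F x -0.5 y 0.1 z -0.6 | t 27.12 gap 0.0378 tq [-0.03 -0.06  0.02]
obj 0
dish 0
spin 0
bar 0
(np.float64(234.16660603855948), np.float64(261.64241542379045))
(np.float64(404.2589641434263), np.float64(223.77788844621514)) (np.float64(405.5136452241715), np.float64(224.0399610136452))
```

View pics/h.png

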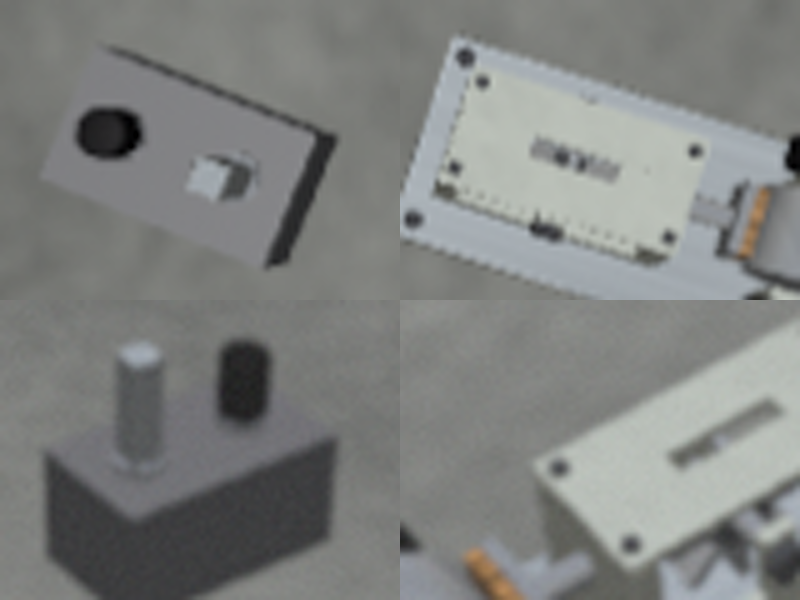

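The bar stands upright in its socket at (140,400), beside the spinner. The cork now touches the drum, at (755,225) in the top view. The bystanders have not changed. Handing in.

```bash
python3 -c "
from cell import bot
print(bot.hand_in())"
```

```text
the job is handed in; nothing more can be done
None
```

I tightened the brake until the star wheel went solid, put the bar back upright in its socket, let go and handed the job in at about 27 s of the 72 s allowed. `hand_in` reports no verdict.

- **Brake:** I pushed the wheel with three strokes through the slot. The first two moved freely at 2–3 N. On the third the wheel went solid, and I pressed up to 22.5 N, the highest force I read on the drive.
- **Shoe:** The cork lining has moved about 3.3 mm towards the drum, measured in both camera views. It showed no visible spring-back after I let go.
- **Bar:** The collar seated with about 6 N, at the same height as when I picked the bar up. The last pictures show it upright and clear of the gripper.
- **Bystanders:** The spinner, objective lens and screw dish show no change between the first and last scene pictures.
- **Disagreements:** The tip sat about 2 mm off the gripper's centre, probably from how I gripped the bar. I shifted for this both times, and the bar went into the slot and the socket freely. I could not read the shoe's travel directly, so "firmly on the drum" rests on the push force and the pictures.

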